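Turn a lead bulla over on the reading rest with a lifter

TASK

With the lifter, turn the lead bulla over on its reading rest: slide the blade along the cork under the bulla's near edge, tip the bulla up on its far edge in the crease and on over, so that it leans against the sloping back with its reverse outward. Lead and cork are soft, so press lightly, touch the bulla with the blade only and do not lift it off the rest. Then lay the lifter down flat on the shelf, without dropping it, and leave the dish, weight and tamp where they stand.

Things in the scene. Friction and masses are not known exactly. Their poses are not given: they have to be found in the camera images.
- rest: Pine reading rest, fixed, 120 mm wide (y): flat cork bed, top 16 mm above the shelf, from x = -85 mm to the crease at x = 0; beyond the crease a cork-faced back climbs at 35 degrees towards +x for 70 mm (top edge 56 mm above the shelf). Origin on the shelf under the middle of the crease; x level, from bed to back, z up.
- bulla_center (a point): Centre of the round grey lead bulla, 50 mm across, 8 mm thick, about 145 g. Both sides bevel from a flat face 36 mm across to a rim 3.4 mm thick, so the rim's lower edge stands 2.3 mm above the bed. z is the axis, pointing out of the obverse (cross); the reverse is paler with two dots. Starts obverse up, its far rim 2 to 13 mm short of the sloping back.
- lifter_grip (a point): Grip point of the lifter (44 g): on its boxwood handle (90 mm long, 16 wide, 18 high), 9 mm above its underside, 25 mm behind the blade. x runs towards the blade, z up as it lies. The steel blade is 55 mm long, 24 wide, 2 thick, its underside 1 mm below this point: front edge 80 mm ahead. It has been bent by use: the front edge lies up to 6 mm higher or lower than that, and stays so.
- lifter: The whole lifter; origin on the handle's underside where the blade begins, same axes as lifter_grip.
- bulla: The whole bulla; origin at the middle of its reverse face, z out of the obverse.
- dish: Loose terracotta dish, 90 mm across, 28 mm high; origin under its centre.
- weight: Loose blackened iron weight with a knob, 56 mm across, 62 mm high; origin under its centre.
- tamp: Loose dark wooden tamp standing on its foot, 42 mm across, 94 mm high; origin under its centre.
Things that resemble listed ones, but are neither listed nor needed, are in the scene too. Of the things shaped like the lifter, the wooden one is meant.

How it is judged:
By the outcome, as a careful person would: the job done as asked, in the order asked, and still so for the second after the job is handed in, with the robot touching nothing.
It also fails if it takes over 69 s, if anything falls off the work surface, if the arm or the gripper's body presses on something with over 40 N, if the wrist force passes 120 N, or if a joint passes its speed limit or range.

ROBOT

A 6-joint arm with a two-finger parallel gripper is mounted at the origin on the work surface. World frame = base frame: x ahead of the robot, y to its left, z up, the work surface at z = 0. Lengths are in m, angles in degrees, forces in N, time in s.
With the tool pointing down it reaches from about 0.4 to 0.825 m from the base axis. Payload 7 kg.
Tool frame: the origin (TCP) lies at the very end of the fingers, on their centre line; the grasp point (between the pads) lies 19 mm behind it; z points along the fingers, y is the line along which they close (so a half turn about z gives the same grasp; the last joint's range is limited). The gripper opens to 88 mm and grips with 3 to 60 N. Pads are 19 mm wide; open, the fingers measure 130 mm over their backs; the gripper's body (78 mm by 193 mm) begins 47 mm behind the grasp point.
Start: joints at [-52.878, 20.546, 0.682, 0, -70.136, -16.507], TCP at [0.238, -0.632, 0.227] pointing down, gripper open.
Joint ranges: [-176.03, 176.03], [-82.01, 121.73], [-58.28, 71.71], [-173.87, 95.51], [-174.79, -0.11], [-173.66, 173.66]. Speed limits (degrees/s): [136.94, 136.94, 172.46, 180, 180, 180].

INTERFACE

Orientations are given as [roll, pitch, yaw] about the fixed x, y, z axes, in that order (R = Rz(yaw) Ry(pitch) Rx(roll)).
In Python, from plant import ctrl gives the robot as it stands.
- The arm moves only by the tool carry_out, never from a script. Its argument "deltas" is a list that holds one entry, the list of rows, each a list of 5 numbers: the shift along the tool's x, y, z scaled (see below), then the turn about the tool's z scaled (see below), then the opening, from -1 (shut) to 1 (fully open). A call has 1 to 5 rows; each row is the pose to reach, as a shift and turn from the pose commanded when the call began, along the tool's axes at that moment, turning the shorter way round; what a row does not reach only later rows make up. The controller multiplies each number of a shift by 20 cm and each number of a turn by 2 pi rad. A row lasts 1/10 s, in which the tool goes at most 50 mm and 8.59 degrees, less where a joint would pass 70% of its speed; a pose out of reach is approached as far as the arm can. A call with a number of a shift or a turn outside -1 to 1 is refused whole. A call with a gripper value outside its range is refused whole. The fingers move at their own pace and stop on an object; the grip force is fixed at half the most. Time passes only in rows, so rows that repeat a pose let the fingers close. It gives the time, the measured TCP pose, the force, the opening and the grip force at its end, in the units of the state.
- ctrl.get_obs(): the state, without advancing time (a new reading comes with each control period).
- ctrl.snapshot(name): name is "scene" or "top"; returns a dict with "color" (480x640x3 uint8, red, green, blue), "camera_matrix" (3x3 intrinsics, pixels), "k1" (the pictures are not rectified: a ray, as slopes to the right and down, at radius r is drawn at 1 + k1 r^2 times it, then the intrinsics apply), "R" (3x3) and "t" (3): a world point X has camera coordinates R X + t. Camera axes: x right, y down, z forward; pixel columns grow to the right and rows downward; lengths in m; the calibration is good to about 2 mm. A picture is of the moment at which its call begins. There is no depth.
- ctrl.close_job(): hands the job in; it is judged then, once.
Trained networks look in a picture, given as the dict that the camera call returned (one of the last four; its "shot" number tells which), for a name from the list of things; names that differ only in an ending like _2 or _b are one class to them, and where a whole thing is asked for, a point or a joint stands for the part that bears it (a point fixed in the world has none). Each returns a list of dicts, best first, with "p" (0 to 1); they miss things now and then, are a little off and sometimes report something else, mostly with a low value. They report only what shows in the picture. A call takes as long as a camera call. They do not tell look-alikes from the thing itself.
- ctrl.search_frame(picture, name): "centre" ([column, row] in pixels, amid what is visible of it).
- ctrl.silhouettes(picture, name): "mask" (480x640 bool, what is visible of it) and "centre" ([column, row] in pixels, amid what is visible of it).
- ctrl.spot_point(picture, name): "centre" ([column, row] in pixels: a listed point, or the origin of a listed thing).
The state is a dict: "clock": time; "joint_pos": joint angles; "qvel": joint speeds; "tau": joint torques, N m; "tool_pos": TCP position; "orientation": TCP orientation; "force": force on the tool from outside, world axes, zero at the start; "moment": the same for the moment, N m; "opening": finger opening in m; "gripper_force": force on a finger pad.
Only numpy, scipy, OpenCV 4.12 (cv2) and the standard library are available. Lean on these libraries where they do the work, as an engineer would, in place of code of your own. Each camera call takes 0.05 s, during which the arm holds its last target. There are 200 camera calls.

## Working session

There is one attempt and no reset: what is moved stays moved. The work goes in short steps, Python scripts to look and compute and a tool call to move; the robot and the scene stay as the last step left them, time stands still between calls to the robot, and variables do not carry over. Pictures are saved under pics/ and viewed, at most 10 in all, crops included, and the job is handed in when it is done.

Besides the shell and the picture viewer there is one more tool, called after "Call:" in YAML: its name, and indented under it one key for each argument. carry_out: Moves the arm, as the interface text tells. Its arguments: {"type":"object","properties":{"deltas":{"type":"array"}},"required":["deltas"]}

```bash
mkdir -p pics; ls; cat > h.py <<'E'
import numpy as np, cv2
from plant import ctrl
def snap(n,save=None):
    s=ctrl.snapshot(n)
    if save: cv2.imwrite(f'pics/{save}.png',s['color'][:,:,::-1])
    return s
def ray(s,px):
    K=np.array(s['camera_matrix']);R=np.array(s['R']);t=np.array(s['t'])
    d=np.array([(px[0]-K[0,2])/K[0,0],(px[1]-K[1,2])/K[1,1]])
    u=d.copy()
    for _ in range(20): u=d/(1+s['k1']*(u@u))
    return -R.T@t, R.T@np.array([u[0],u[1],1.])
def atz(s,px,z):
    o,d=ray(s,px); return o+d*(z-o[2])/d[2]
def proj(s,X):
    K=np.array(s['camera_matrix']);c=np.array(s['R'])@np.array(X)+np.array(s['t'])
    u=c[:2]/c[2]; u=u*(1+s['k1']*(u@u)); return np.array([K[0,0]*u[0]+K[0,2],K[1,1]*u[1]+K[1,2]])
def tri(s1,p1,s2,p2):
    o1,d1=ray(s1,p1);o2,d2=ray(s2,p2);d1/=np.linalg.norm(d1);d2/=np.linalg.norm(d2)
    A=np.stack([d1,-d2],1);k=np.linalg.lstsq(A,o2-o1,rcond=None)[0]
    a=o1+d1*k[0];b=o2+d2*k[1];return (a+b)/2,np.linalg.norm(a-b)
E
python3 - <<'E'
from h import *
np.set_printoptions(precision=4,suppress=True)
for n in('scene','top'):
    s=snap(n,n); print(n,s['camera_matrix'].tolist(),s['k1'],'cam',-np.array(s['R']).T@s['t'])
    for k in['rest','bulla_center','bulla','lifter_grip','lifter','dish','weight','tamp']:
        print(k,[(np.round(d['centre'],1).tolist(),round(d['p'],2)) for d in ctrl.spot_point(s,k)][:4])
print(ctrl.get_obs())
E
```

```text
pics
scene [[450.4018256948353, 0.0, 320.45109654985094], [0.0, 450.4018256948353, 242.83465531037848], [0.0, 0.0, 1.0]] -0.10252155864505336 cam [ 1.0069 -0.0727  0.6978]
rest [([364.9, 341.5], 0.64)]
bulla_center [([364.5, 322.4], 0.94)]
bulla [([364.6, 319.4], 0.55)]
lifter_grip [([221.1, 255.4], 0.94), ([250.1, 192.8], 0.72), ([161.0, 241.0], 0.67), ([486.7, 354.5], 0.33)]
lifter [([261.5, 193.7], 0.81), ([214.4, 270.5], 0.79), ([466.0, 252.4], 0.73), ([150.2, 244.5], 0.67)]
dish [([462.9, 255.6], 0.67)]
weight [([487.3, 352.6], 0.58), ([364.0, 321.4], 0.39)]
tamp [([210.7, 380.5], 0.58)]
top [[450.81118886763954, 0.0, 323.5045017823475], [0.0, 450.81118886763954, 246.75735206364425], [0.0, 0.0, 1.0]] -0.07264980258570322 cam [ 0.389  -0.0485  0.9541]
rest [([286.9, 181.5], 0.98), ([290.4, 193.1], 0.73), ([194.7, 168.6], 0.6)]
bulla_center [([286.7, 195.3], 0.95)]
bulla []
lifter_grip [([392.1, 344.6], 0.76), ([408.2, 261.8], 0.65)]
lifter [([475.9, 278.6], 0.81), ([413.1, 249.5], 0.8), ([376.3, 343.5], 0.65)]
dish [([182.2, 264.0], 0.98), ([288.8, 191.7], 0.2)]
weight [([196.9, 168.9], 0.95)]
tamp [([399.3, 156.6], 0.94)]
{'clock': 0.9, 'joint_pos': array([-52.8783,  20.5455,   0.6799,  -0.0007, -70.1343, -16.506 ]), 'qvel': array([-0.0268,  0.048 , -0.0197, -0.019 , -0.0331,  0.0081]), 'tau': array([ -0.0003, -58.2352,  29.3306,   7.0027,   0.0125,  -0.    ]), 'tool_pos': array([ 0.2376, -0.6318,  0.2266]), 'orientation': array([ 179.9999,    0.0007, -159.3845]), 'force': array([-0.8592, -0.664 , -0.8175]), 'moment': array([ 0.0021, -0.0531, -0.0129]), 'gripper_force': 0.0, 'opening': 0.08768025707879525}
```

View pics/scene.png

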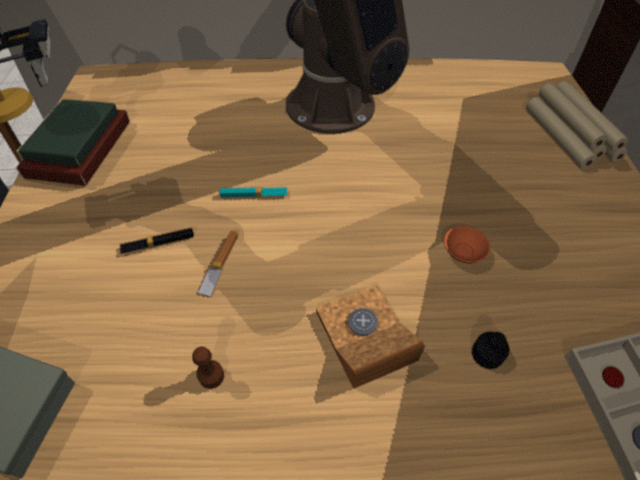

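View pics/top.png

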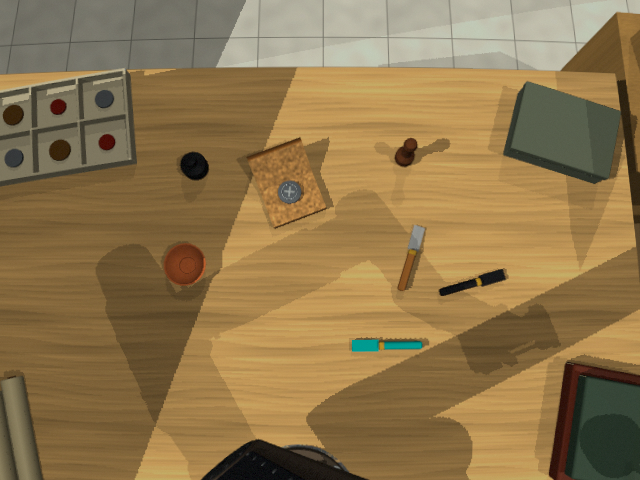

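The wooden-handled steel lifter is at scene (218,264) / top (412,258). The look-alikes are the black one at scene (156,242) / top (473,282) and the turquoise one at scene (253,193) / top (388,345). I choose the wooden one and fit models to the network masks, with one check crop.

```bash
cat >> h.py <<'E'
from scipy.optimize import minimize
def box(x0,x1,y0,y1,z0,z1): return np.array([[x,y,z] for x in(x0,x1) for y in(y0,y1) for z in(z0,z1)])/1e3
c,w=np.cos(np.radians(35)),np.sin(np.radians(35))
REST=[box(-85,0,-60,60,0,16),np.array([[x,y,z] for y in(-60,60) for x,z in((0,0),(0,16),(70*c,0),(70*c,16+70*w))])/1e3]
LIFT=[box(-115+25,0,-8,8,0,18),box(0,55,-12,12,8,10)]
th=np.linspace(0,2*np.pi,40)
BUL=[np.array([[r*np.cos(a),r*np.sin(a),z] for a in th for r,z in((18,0),(25,2.3),(25,5.7),(18,8))])/1e3]
def render(s,parts,p,z0):
    S=4;m=np.zeros((480*S,640*S),np.uint8);cy,sy=np.cos(p[2]),np.sin(p[2])
    for q in parts:
        W=np.stack([p[0]+cy*q[:,0]-sy*q[:,1],p[1]+sy*q[:,0]+cy*q[:,1],q[:,2]+z0],1)
        u=np.array([(proj(s,X)+.5)*S-.5 for X in W]).astype(np.float32)
        cv2.fillConvexPoly(m,np.round(cv2.convexHull(u)).astype(np.int32),1)
    return cv2.resize(m.astype(np.float32),(640,480),interpolation=cv2.INTER_AREA)
def fit(shots,masks,parts,p0,z0=0.,yaw=True):
    def f(p):
        p=p if yaw else [p[0],p[1],0]; e=0
        for s,m in zip(shots,masks):
            r=render(s,parts,p,z0);e+=1-np.minimum(r,m).sum()/np.maximum(r,m).sum()
        return e/len(shots)
    x=np.array(p0,float);d=np.vstack([x,x+[.01,0,0],x+[0,.01,0],x+[0,0,.15]])
    if not yaw: x=x[:2];d=d[:3,:2]
    o=minimize(f,x,method='Nelder-Mead',options=dict(initial_simplex=d,xatol=1e-4,fatol=1e-4));return o.x,o.fun
def mask(s,name,near):
    L=ctrl.silhouettes(s,name);L=[d for d in L if np.hypot(*(np.array(d['centre'])-near))<45]
    return L[0]['mask'].astype(np.float32) if L else None
E
python3 - <<'E'
from h import *
np.set_printoptions(precision=4,suppress=True)
S=snap('scene');T=snap('top')
b=[mask(S,'bulla',(364,322)),mask(T,'bulla',(288,192))]
r=[mask(S,'rest',(368,340)),mask(T,'rest',(287,183))]
l=[mask(S,'lifter',(218,264)),mask(T,'lifter',(412,258))]
print([None if m is None else m.sum() for m in b+r+l])
r=[m if k is None else np.maximum(m,k) for m,k in zip(r,b)]
p0=atz(T,(291,200),.016);l0=atz(T,(413,250),.01)
for sel in([0,1],[0],[1]):
    for nm,ms,P,x0,z,yw in(('rest',r,REST,[p0[0]+.02,p0[1],.3],0,1),('lifter',l,LIFT,[l0[0],l0[1],-.25],0,1),('bulla',b,BUL,[p0[0],p0[1],0],.016,0)):
        idx=[i for i in sel if ms[i] is not None]
        if idx: print(sel,nm,*fit([(S,T)[i] for i in idx],[ms[i] for i in idx],P,x0,z,yw))
im=T['color'][:,:,::-1].copy()
cv2.imwrite('pics/crop1.png',np.hstack([cv2.resize(im[210:310,380:480],None,fx=4,fy=4),cv2.resize(S['color'][220:320,170:270,::-1],None,fx=4,fy=4)]))
E
```

```text
[np.float32(645.0), np.float32(411.0), np.float32(5715.0), None, np.float32(801.0), np.float32(723.0)]Traceback (most recent call last):
  File "<stdin>", line 8, in <module>
TypeError: '>=' not supported between instances of 'NoneType' and 'float'
```

```bash
cat > m.py <<'E'
from h import *
np.set_printoptions(precision=4,suppress=True)
def get(cam,name,near):
    for _ in range(4):
        s=snap(cam);m=mask(s,name,near)
        if m is not None: return s,m
    return s,None
Q={'bulla':((364,322),(288,192)),'rest':((368,340),(287,183)),'lifter':((218,264),(412,258))}
G={k:[get('scene',k,v[0]),get('top',k,v[1])] for k,v in Q.items()}
S,T=G['rest'][0][0],G['rest'][1][0]
b=[g[1] for g in G['bulla']];r=[g[1] for g in G['rest']];l=[g[1] for g in G['lifter']]
r=[m if k is None or m is None else np.maximum(m,k) for m,k in zip(r,b)]
p0=atz(T,(291,200),.016);l0=atz(T,(413,250),.01)
for sel in([0,1],[0],[1]):
    for nm,ms,P,x0,z,yw in(('rest',r,REST,[p0[0]+.02,p0[1],.3],0,1),('lifter',l,LIFT,[l0[0],l0[1],-.25],0,1),('bulla',b,BUL,[p0[0],p0[1],0],.016,0)):
        idx=[i for i in sel if ms[i] is not None]
        if idx: print(sel,nm,*fit([(S,T)[i] for i in idx],[ms[i] for i in idx],P,x0,z,yw))
im=T['color'][:,:,::-1].copy()
cv2.imwrite('pics/crop1.png',np.hstack([cv2.resize(im[210:310,380:480],None,fx=4,fy=4),cv2.resize(S['color'][220:320,170:270,::-1],None,fx=4,fy=4)]))
E
python3 m.py
```

```text
[0, 1] rest [0.6771 0.0334 0.3755] 0.06248950958251953
[0, 1] lifter [ 0.524  -0.2406 -0.2992] 0.1466507911682129
[0, 1] bulla [0.6464 0.0217] 0.07175701856613159
[0] rest [0.6772 0.0333 0.3794] 0.06476229429244995
[0] lifter [ 0.5224 -0.2399 -0.2816] 0.2008073925971985
[0] bulla [0.646  0.0215] 0.051875948905944824
[1] rest [0.6761 0.0326 0.3722] 0.05698198080062866
[1] lifter [ 0.5232 -0.2403 -0.3095] 0.08668428659439087
[1] bulla [0.6471 0.0226] 0.08360868692398071
```

View pics/crop1.png

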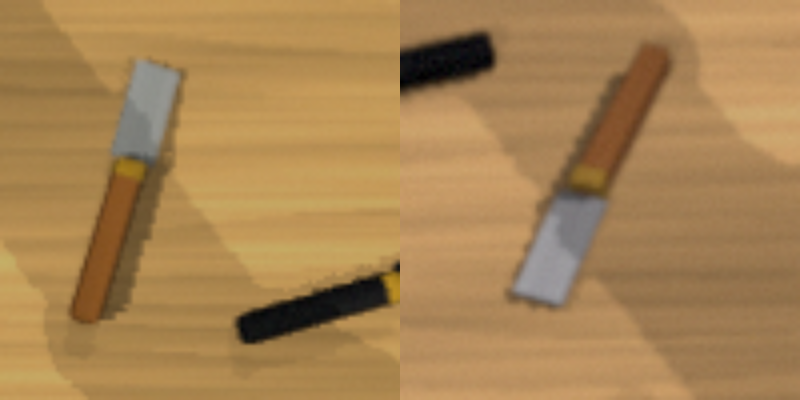

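```bash
python3 - <<'E'
from h import *
np.set_printoptions(precision=4,suppress=True)
S=snap('scene');T=snap('top')
f=lambda p,o:(np.array(p)+.5)/4-.5+o
# edges in crop px: tip corners, blade root, handle end top
for n,a,b in(('tip',(158,66),(539,300)),('root',(130,160),(588,194)),('end',(86,321),(655,48))):
    pa=f(a,(380,210));pb=f(b,(170-100,220))
    X,e=tri(T,pa,S,pb);print(n,X,e,'T@10',atz(T,pa,.009),'S@10',atz(S,pb,.009))
E=1
for s,nm in((S,'scene'),(T,'top')):
    m=mask(s,'lifter',(218,264) if nm=='scene' else (412,258))
    if m is None: continue
    v,u=np.nonzero(m); W=np.array([atz(s,(x,y),.012)[:2] for x,y in zip(u,v)])
    c=W.mean(0);w,V=np.linalg.eigh(np.cov((W-c).T));d=V[:,1]*np.sign(V[0,1]);q=(W-c)@d
    print(nm,c,'yaw',np.degrees(np.arctan2(d[1],d[0])),q.min(),q.max(), 'ends',c+d*q.min(),c+d*q.max())
E
```

```text
tip [ 0.5743 -0.2568  0.0027] 0.0011459955709665836 T@10 [ 0.5731 -0.256   0.009 ] S@10 [ 0.5782 -0.2546  0.009 ]
root [ 0.522  -0.2384  0.0108] 0.0011762592197110872 T@10 [ 0.5223 -0.2394  0.009 ] S@10 [ 0.5208 -0.2382  0.009 ]
end [ 0.4369 -0.2129  0.0135] 3.535084240022059e-05 T@10 [ 0.4371 -0.2137  0.009 ] S@10 [ 0.4331 -0.2138  0.009 ]
scene [ 0.5166 -0.2366] yaw -16.209687715214482 -0.08558358366613515 0.06474003789866255 ends [ 0.4344 -0.2127] [ 0.5788 -0.2547]
top [ 0.5099 -0.2356] yaw -18.252972189270896 -0.0766556416698776 0.0664909656412309 ends [ 0.4371 -0.2116] [ 0.5731 -0.2564]
```

```bash
cat > go.py <<'E'
import sys
from h import *
np.set_printoptions(precision=4,suppress=True)
def go(x,y,z,yaw):
    o=ctrl.get_obs();p=o['tool_pos'];r=o['orientation'];a=np.radians(r[2])
    d=np.array([x,y,z])-p
    t=[d@[np.cos(a),np.sin(a),0],d@[np.sin(a),-np.cos(a),0],-d[2]]
    dy=(yaw-r[2]+180)%360-180
    print('scaled',np.round(np.array(t)/.2,4),'turn',round(-dy/360,4),'mm',np.round(1e3*np.array(t),1),'deg',round(-dy,2))
    print(o['clock'],p,r,'j',o['joint_pos'],'F',o['force'],o['opening'])
if __name__=='__main__': go(*map(float,sys.argv[1:]))
E
python3 go.py 0.499 -0.2317 0.08 162.7
```

```text
scaled [-1.9276  1.4122  0.7329] turn 0.1053 mm [-385.5  282.4  146.6] deg 37.91
2.1 [ 0.2376 -0.6318  0.2266] [-179.9979   -0.0015 -159.3872] j [-52.8809  20.5452   0.6822   0.0021 -70.1354 -16.5071] F [-0.3095 -0.3667  0.2094] 0.08787063607225959
```

Call:
carry_out:
  deltas:
    - [[-0.95,0.7,0.2,0.105,1],[-0.95,0.7,0.2,0.105,1],[-0.95,0.7,0.2,0.105,1],[-0.95,0.7,0.2,0.105,1],[-0.95,0.7,0.2,0.105,1]]

```text
clock: 2.6
tool_pos: [0.3669, -0.4325, 0.1865]
orientation: [-180.0, 0.0, 162.5]
force: [0.6, -0.7, 0.1]
opening: 0.0876
gripper_force: 0.0
```

```bash
python3 go.py 0.499 -0.2317 0.08 162.7
```

```text
scaled [-0.3277  1.1562  0.5327] turn -0.0006 mm [-65.5 231.2 106.5] deg -0.22
2.6 [ 0.3669 -0.4325  0.1865] [-179.9838    0.0388  162.4831] j [-29.9191  12.152  -16.51     0.0086 -61.2966 -77.6019] F [ 0.6092 -0.6978  0.1268] 0.08761473755738276
```

Call:
carry_out:
  deltas:
    - [[-0.33,1.0,0.53,-0.0006,1],[-0.33,1.0,0.53,-0.0006,1],[-0.33,1.0,0.53,-0.0006,1],[-0.33,1.0,0.53,-0.0006,1],[-0.33,1.0,0.53,-0.0006,1]]

```text
clock: 3.1
tool_pos: [0.4893, -0.26, 0.0795]
orientation: [180.0, -0.0, 163.1]
force: [0.2, -0.8, 0.1]
opening: 0.0875
gripper_force: 0.0
```

```bash
python3 go.py 0.499 -0.2317 0.05 162.7
```

```text
scaled [-0.0052  0.1497  0.1476] turn 0.0011 mm [-1.  29.9 29.5] deg 0.4
3.1 [ 0.4893 -0.26    0.0795] [179.996   -0.0132 163.0974] j [ -7.7409  17.4138 -25.4283  -0.0082 -47.1703 -99.1562] F [ 0.1504 -0.8281  0.1392] 0.087475425594448
```

Call:
carry_out:
  deltas:
    - [[-0.005,0.15,0.1,0.001,1],[-0.005,0.15,0.25,0.001,1],[-0.005,0.15,0.35,0.001,1],[-0.005,0.15,0.38,0.001,1],[-0.005,0.15,0.38,0.001,1]]

```text
clock: 3.6
tool_pos: [0.4977, -0.2339, 0.004]
orientation: [-180.0, -0.1, 162.7]
force: [0.1, -0.5, -0.1]
opening: 0.0878
gripper_force: 0.0
```

Call:
carry_out:
  deltas:
    - [[0,0,0,0,0],[0,0,0,0,-0.4],[0,0,0,0,-0.6],[0,0,0,0,-0.8],[0,0,0,0,-1]]

```text
clock: 4.1
tool_pos: [0.4982, -0.234, 0.005]
orientation: [180.0, 0.0, 162.7]
force: [0.6, -0.3, -0.2]
opening: 0.0531
gripper_force: 0.0
```

Call:
carry_out:
  deltas:
    - [[0,0,0,0,-1],[0,0,0,0,-1],[0,0,0,0,-1],[0,0,0,0,-1],[0,0,0,0,-1]]

```text
clock: 4.6
tool_pos: [0.498, -0.2338, 0.0045]
orientation: [180.0, -0.0, 162.7]
force: [-0.6, -0.4, 0.0]
opening: 0.0158
gripper_force: 30.0
```

Call:
carry_out:
  deltas:
    - [[0,0,-0.1,0,-1],[0,0,-0.3,0,-1],[0,0,-0.45,0,-1],[0,0,-0.45,0,-1]]

```text
clock: 5.0
tool_pos: [0.5008, -0.2344, 0.0989]
orientation: [180.0, 0.4, 162.7]
force: [0.1, -0.6, -0.6]
opening: 0.0154
gripper_force: 30.0
```

```bash
python3 go.py 0.5322 -0.0236 0.05 -158.5
```

```text
scaled [0.1632 1.0532 0.2446] turn -0.1077 mm [ 32.6 210.6  48.9] deg -38.78
5.0 [ 0.5008 -0.2344  0.0989] [179.9624   0.4227 162.7228] j [  -4.7499   15.7264  -24.7782    0.0728  -49.0746 -102.5746] F [ 0.1092 -0.6252 -0.6263] 0.015354245642620532
```

Call:
carry_out:
  deltas:
    - [[0.16,0.99,0.0,-0.1077,-1],[0.16,0.99,0.0,-0.1077,-1],[0.16,0.99,0.0,-0.1077,-1],[0.16,0.99,0.1,-0.1077,-1],[0.16,0.99,0.2,-0.1077,-1]]

```text
clock: 5.5
tool_pos: [0.5282, -0.0309, 0.0549]
orientation: [-180.0, 0.2, -158.0]
force: [-0.3, -0.8, -1.9]
opening: 0.0156
gripper_force: 30.0
```

```bash
python3 go.py 0.5322 -0.0236 0.04 -158.5
```

```text
scaled [-0.0321  0.0264  0.0743] turn 0.0015 mm [-6.4  5.3 14.9] deg 0.52
5.5 [ 0.5282 -0.0309  0.0549] [-179.983     0.2064 -157.9778] j [ 17.9052  17.1533 -30.1558   0.0032 -42.4838 -85.8854] F [-0.2808 -0.8314 -1.873 ] 0.015560837416346823
```

Call:
carry_out:
  deltas:
    - [[-0.03,0.026,0.06,0.0014,-1],[-0.03,0.026,0.06,0.0014,-1],[-0.03,0.026,0.06,0.0014,-1],[-0.03,0.026,0.06,0.0014,-1],[-0.03,0.026,0.06,0.0014,-1]]

```text
clock: 6.0
tool_pos: [0.5305, -0.029, 0.0433]
orientation: [-180.0, 0.1, -159.2]
force: [0.4, -1.1, 0.1]
opening: 0.0154
gripper_force: 30.0
```

```bash
python3 go.py 0.5322 -0.0236 0.04 -158.5; python3 - <<'E'
from h import *
S=snap('scene');T=snap('top')
cv2.imwrite('pics/crop2.png',np.hstack([cv2.resize(T['color'][130:250,240:340,::-1],None,fx=4,fy=4),cv2.resize(S['color'][250:370,310:410,::-1],None,fx=4,fy=4)]))
E
```

```text
scaled [-0.0173  0.0223  0.0167] turn -0.0019 mm [-3.5  4.5  3.3] deg -0.67
6.0 [ 0.5305 -0.029   0.0433] [-179.9929    0.0752 -159.1735] j [ 18.0351  18.3342 -30.4036   0.0053 -41.1867 -87.2125] F [ 0.424  -1.1421  0.0541] 0.01544434152745091
```

View pics/crop2.png

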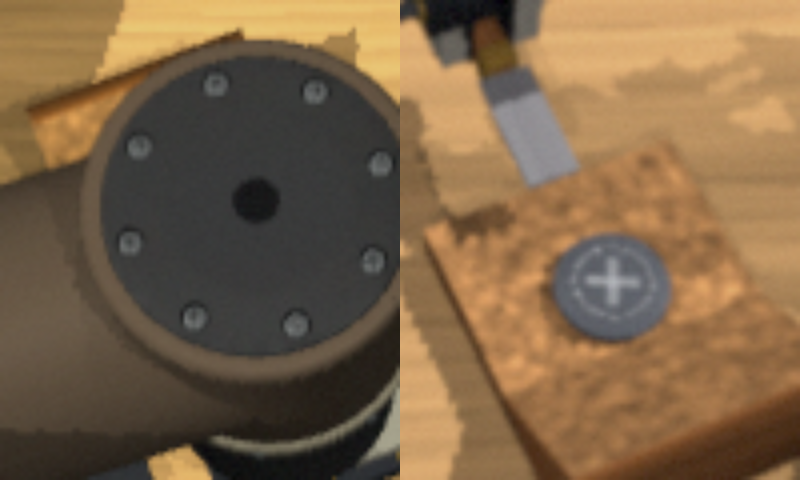

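```bash
python3 - <<'E'
from h import *
np.set_printoptions(precision=4,suppress=True)
S=snap('scene')
o=ctrl.get_obs();p=o['tool_pos'];a=np.radians(o['orientation'][2]+180)
f=lambda u,v:((u-400+.5)/4-.5+310,(v+.5)/4-.5+250)
print('tip L,R px',f(535,188),f(580,168))
for z in np.arange(.02,.05,.005):
    X=[p[0]+.0805*np.cos(a),p[1]+.0805*np.sin(a),z];print(z,proj(S,X))
L=f(557,178);print(f(557,178),[atz(S,L,z) for z in(.02,.025,.03,.035,.04)])
# blade root / blade direction check
print('root',f(513,80)); X=[p[0]+.025*np.cos(a),p[1]+.025*np.sin(a)]
for z in(.046,.049,.052): print(z,proj(S,X+[z]))
print(o['tool_pos'],o['orientation'])
print('bulla px',f(611,287),atz(S,f(611,283),.024),'pred',proj(S,[.6464,.0217,.024]))
E
```

```text
tip L,R px (343.375, 296.625) (354.625, 291.625)
0.02 [347.8568 301.166 ]
0.025 [348.036 299.683]
0.030000000000000002 [348.2169 298.1846]
0.035 [348.3997 296.6705]
0.04000000000000001 [348.5843 295.1406]
0.045000000000000005 [348.7708 293.5945]
(348.875, 294.125) [array([0.5913, 0.0029, 0.02  ]), array([0.5944, 0.0023, 0.025 ]), array([0.5975, 0.0018, 0.03  ]), array([0.6005, 0.0012, 0.035 ]), array([0.6036, 0.0007, 0.04  ])]
root (337.875, 269.625)
0.046 [335.3584 268.4973]
0.049 [335.4261 267.5202]
0.052 [335.4941 266.5372]
[ 0.5304 -0.0287  0.0431] [-179.9971    0.058  -159.1259]
bulla px (362.375, 321.375) [0.6462 0.0212 0.024 ] pred [362.6673 320.4659]
```

```bash
python3 go.py 0.5368 -0.0218 0.024 -158.5
```

```text
scaled [-0.0423  0.0207  0.0955] turn -0.0017 mm [-8.5  4.1 19.1] deg -0.63
6.15 [ 0.5304 -0.0287  0.0431] [-179.9971    0.058  -159.1259] j [ 18.0722  18.3489 -30.4223   0.     -41.1707 -87.1981] F [-0.2705 -0.7148 -0.5887] 0.015557057965061604
```

Call:
carry_out:
  deltas:
    - [[-0.042,0.021,0.05,-0.0017,-1],[-0.042,0.021,0.095,-0.0017,-1],[-0.042,0.021,0.095,-0.0017,-1],[-0.042,0.021,0.095,-0.0017,-1]]

```text
clock: 6.55
tool_pos: [0.536, -0.0214, 0.0228]
orientation: [180.0, -0.1, -158.4]
force: [0.3, -0.2, 0.3]
opening: 0.0154
gripper_force: 30.0
```

```bash
python3 go.py 0.5368 -0.0218 0.02 -158.5
```

```text
scaled [-0.0032 -0.0032  0.014 ] turn 0.0002 mm [-0.6 -0.6  2.8] deg 0.06
6.55 [ 0.536  -0.0214  0.0228] [ 179.994    -0.0992 -158.4422] j [ 18.6605  20.5421 -30.6588  -0.0016 -38.8985 -87.1015] F [ 0.3361 -0.2466  0.2667] 0.015387493735089143
```

Call:
carry_out:
  deltas:
    - [[0,0,0.007,0,-1],[0,0,0.014,0,-1],[0,0,0.014,0,-1],[0,0,0.014,0,-1]]

```text
clock: 6.95
tool_pos: [0.5365, -0.0214, 0.0209]
orientation: [-180.0, 0.0, -158.5]
force: [-0.0, -0.2, -0.3]
opening: 0.0151
gripper_force: 30.0
```

Call:
carry_out:
  deltas:
    - [[0,0,0.005,0,-1],[0,0,0.005,0,-1],[0,0,0.005,0,-1]]

```text
clock: 7.25
tool_pos: [0.5365, -0.0214, 0.0198]
orientation: [180.0, 0.0, -158.4]
force: [0.4, -0.8, -0.2]
opening: 0.0155
gripper_force: 30.0
```

```bash
cat > st.py <<'E'
from h import *
np.set_printoptions(precision=4,suppress=True)
S=snap('scene');o=ctrl.get_obs();L=[]
for _ in range(3): ctrl.snapshot('scene');q=ctrl.get_obs();L.append(np.r_[q['force'],q['moment']])
R=np.array([.677,.033]);a=np.radians(21.5);d=o['tool_pos'][:2]-R
h=np.radians(o['orientation'][2]+180);t=d+.0805*np.array([np.cos(h),np.sin(h)])
print(o['clock'],o['tool_pos'],o['orientation'],'tip rest mm',1e3*np.array([t@[np.cos(a),np.sin(a)],t@[-np.sin(a),np.cos(a)]]),'F,M',np.mean(L,0))
E
python3 st.py
```

```text
7.3 [ 0.5365 -0.0214  0.0198] [ 179.9994   -0.0008 -158.4512] tip rest mm [-70.1853   0.9841] F,M [-0.197   0.1847 -0.2677  0.0039  0.0379 -0.01  ]
```

Call:
carry_out:
  deltas:
    - [[0,0,0.005,0,-1],[0,0,0.005,0,-1],[0,0,0.005,0,-1]]

```text
clock: 7.75
tool_pos: [0.5365, -0.0214, 0.0187]
orientation: [180.0, -0.0, -158.4]
force: [0.1, 0.2, -0.3]
opening: 0.0161
gripper_force: 30.0
```

Call:
carry_out:
  deltas:
    - [[0,0,0.0025,0,-1],[0,0,0.005,0,-1],[0,0,0.005,0,-1]]

```text
clock: 8.05
tool_pos: [0.5365, -0.0214, 0.0178]
orientation: [-180.0, -0.0, -158.5]
force: [0.6, 0.1, 0.6]
opening: 0.0159
gripper_force: 30.0
```

```bash
python3 st.py
```

```text
8.1 [ 0.5365 -0.0214  0.0178] [-179.9975    0.0057 -158.4471] tip rest mm [-70.1125   0.9698] F,M [-0.4591 -0.1603  0.4506 -0.0035  0.0148  0.0075]
```

Call:
carry_out:
  deltas:
    - [[0,0,0.0025,0,-1],[0,0,0.005,0,-1],[0,0,0.005,0,-1]]

```text
clock: 8.55
tool_pos: [0.5365, -0.0214, 0.0169]
orientation: [-180.0, 0.0, -158.4]
force: [-0.9, -1.2, 3.7]
opening: 0.0157
gripper_force: 30.0
```

```bash
python3 st.py
```

```text
8.6 [ 0.5365 -0.0214  0.0169] [-179.9971    0.0022 -158.4474] tip rest mm [-70.1818   0.9456] F,M [-1.3934 -0.3357  3.4431 -0.1299  0.3562 -0.0005]
```

Call:
carry_out:
  deltas:
    - [[-0.02,0,-0.003,0,-1],[-0.04,0,-0.003,0,-1],[-0.06,0,-0.003,0,-1],[-0.08,0,-0.003,0,-1],[-0.1,0,-0.003,0,-1]]

```text
clock: 9.25
tool_pos: [0.555, -0.014, 0.0171]
orientation: [180.0, -0.1, -158.5]
force: [-2.7, -0.2, 2.5]
opening: 0.0159
gripper_force: 30.0
```

```bash
python3 st.py
```

```text
9.3 [ 0.5556 -0.0138  0.0172] [-179.9953   -0.0297 -158.4391] tip rest mm [-49.5969   1.012 ] F,M [-0.7302 -0.209   1.9645 -0.0127  0.1337  0.0336]
```

Call:
carry_out:
  deltas:
    - [[-0.01,0,-0.001,0,-1],[-0.02,0,-0.001,0,-1],[-0.03,0,-0.001,0,-1],[-0.035,0,-0.001,0,-1]]

```text
clock: 9.85
tool_pos: [0.5617, -0.0114, 0.0175]
orientation: [180.0, 0.0, -158.4]
force: [-2.2, -1.1, 1.3]
opening: 0.0155
gripper_force: 30.0
```

```bash
python3 st.py; python3 - <<'E'
from h import *
S=snap('scene')
cv2.imwrite('pics/c3.png',cv2.resize(S['color'][250:370,310:430,::-1],None,fx=5,fy=5,interpolation=cv2.INTER_CUBIC))
m=mask(S,'bulla',(366,325))
if m is not None: print(fit([S],[m],BUL,[.65,.022,0],.016,0), np.argwhere(m).mean(0)[::-1])
E
```

```text
9.9 [ 0.5619 -0.0113  0.0175] [-179.9987    0.0057 -158.4476] tip rest mm [-42.842    1.0317] F,M [-1.7296 -0.4935  1.4517 -0.1588  0.4427  0.0302]
(array([0.64959132, 0.02462478]), np.float64(0.050827205181121826)) [364.1884273  323.39910979]
```

View pics/c3.png

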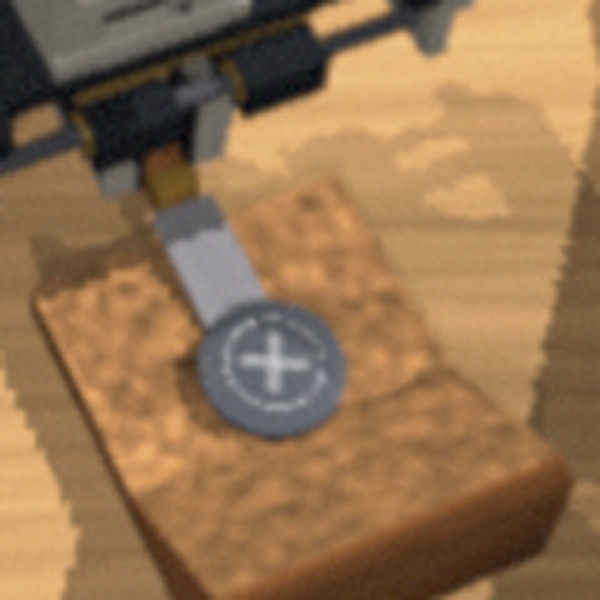

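Call:
carry_out:
  deltas:
    - [[0,0,-0.012,0,-1],[-0.002,0,-0.024,0,-1],[-0.004,0,-0.036,0,-1],[-0.007,0,-0.048,0,-1],[-0.01,0,-0.06,0,-1]]

```text
clock: 10.65
tool_pos: [0.5634, -0.0107, 0.0298]
orientation: [180.0, -0.0, -158.5]
force: [-1.2, -0.6, -0.9]
opening: 0.0158
gripper_force: 30.0
```

Call:
carry_out:
  deltas:
    - [[-0.01,0,-0.003,0,-1],[-0.02,0,-0.003,0,-1],[-0.03,0,-0.003,0,-1],[-0.04,0,-0.003,0,-1]]

```text
clock: 11.05
tool_pos: [0.5709, -0.0077, 0.03]
orientation: [180.0, -0.0, -158.5]
force: [-1.4, -1.0, -0.7]
opening: 0.0159
gripper_force: 30.0
```

```bash
python3 st.py; python3 - <<'E'
from h import *
S=snap('scene')
cv2.imwrite('pics/c4.png',cv2.resize(S['color'][250:370,310:430,::-1],None,fx=5,fy=5,interpolation=cv2.INTER_CUBIC))
E
```

```text
11.1 [ 0.5713 -0.0076  0.03  ] [-179.9963   -0.0072 -158.4397] tip rest mm [-32.7587   1.0331] F,M [-0.0389 -0.0709 -1.6233 -0.0713  0.1952 -0.0129]
```

View pics/c4.png

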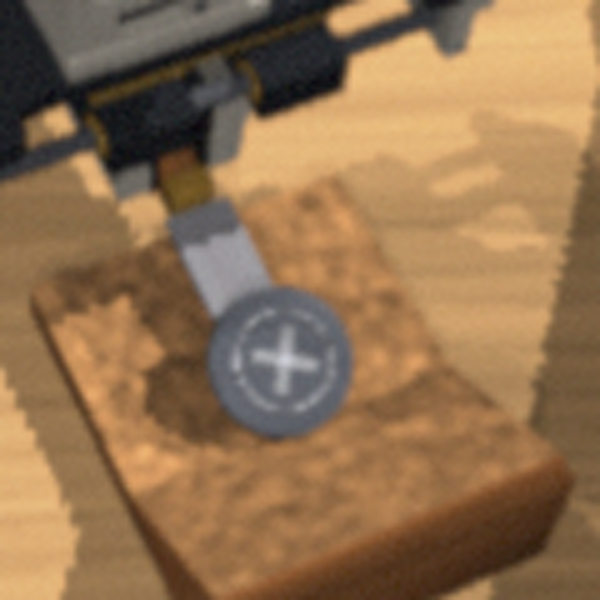

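```bash
cat > tilt.py <<'E'
from h import *
np.set_printoptions(precision=2,suppress=True)
import sys
exec(open('st.py').read().split("\n",2)[2])
m=None
for _ in range(3):
    S=snap('scene');m=mask(S,'bulla',(366,318))
    if m is not None: break
B=BUL[0]-[0,0,.004]
def pose(q):
    x,y,t=q[0]/1e3,q[1]/1e3,np.radians(q[2]);c,s_=np.cos(t),np.sin(t)
    W=np.stack([c*B[:,0]+s_*B[:,2],B[:,1],-s_*B[:,0]+c*B[:,2]],1) # near edge (-x) goes up
    z=.016-W[:,2].min()
    if q[2]<90: pass
    return W+[x,y,z],z
def e(q):
    W,_=pose(q);r=render(S,[W],[.677,.033,np.radians(21.5)],0);return 1-np.minimum(r,m).sum()/np.maximum(r,m).sum()
best=None
for t0 in map(float,sys.argv[1:]):
    x0=np.array([-24,1,t0]);o=minimize(e,x0,method='Nelder-Mead',options=dict(initial_simplex=np.vstack([x0,x0+[5,0,0],x0+[0,4,0],x0+[0,0,12]]),xatol=.05,fatol=1e-4))
    W,z=pose(o.x);print('x,y,theta',o.x,'err',round(o.fun,3),'zc',round(z*1e3,1),'far x',W[:,0].max()*1e3,'near x',W[:,0].min()*1e3)
E
python3 tilt.py 10 25 45
```

```text
11.35 [ 0.57 -0.01  0.03] [-180.      0.02 -158.45] tip rest mm [-32.98   1.05] F,M [-0.55 -0.03 -2.08 -0.05  0.1  -0.  ]
x,y,theta [-27.38   3.95  19.48] err 0.037 zc 25.9 far x -3.249307345444749 near x -51.44345711501267
x,y,theta [-25.29   2.54  31.2 ] err 0.036 zc 30.4 far x -3.024421073428169 near x -47.4863208106614
x,y,theta [-24.66   2.26  33.56] err 0.039 zc 31.2 far x -2.8897827422388924 near x -46.368850510349986
```

Call:
carry_out:
  deltas:
    - [[-0.014,0,-0.007,0,-1],[-0.0285,0,-0.014,0,-1],[-0.037,0,-0.026,0,-1],[-0.0455,0,-0.0375,0,-1],[-0.056,0,-0.0475,0,-1]]

```text
clock: 12.1
tool_pos: [0.5817, -0.0035, 0.04]
orientation: [-180.0, 0.0, -158.4]
force: [0.4, 1.0, -1.5]
opening: 0.0159
gripper_force: 30.0
```

```bash
python3 tilt.py 40 60
```

```text
12.15 [ 0.58 -0.    0.04] [-179.99    0.07 -158.43] tip rest mm [-20.98   0.99] F,M [-0.86 -1.01 -0.79 -0.05  0.29 -0.02]
x,y,theta [-18.25   3.24  54.28] err 0.04 zc 37.3 far x -2.2714467446614055 near x -34.17690663008478
x,y,theta [-18.29   3.24  54.46] err 0.041 zc 37.3 far x -2.3742119340750856 near x -34.159116113296875
```

Call:
carry_out:
  deltas:
    - [[-0.0115,0,-0.0105,0,-1],[-0.023,0,-0.021,0,-1],[-0.0355,0,-0.028,0,-1],[-0.048,0,-0.034,0,-1],[-0.06,0,-0.038,0,-1]]

```text
clock: 12.9
tool_pos: [0.593, 0.0009, 0.0475]
orientation: [-180.0, 0.0, -158.4]
force: [-0.4, 0.2, -0.4]
opening: 0.0154
gripper_force: 30.0
```

```bash
python3 tilt.py 65 80; python3 - <<'E'
from h import *
S=snap('scene')
cv2.imwrite('pics/c5.png',cv2.resize(S['color'][240:360,310:430,::-1],None,fx=5,fy=5,interpolation=cv2.INTER_CUBIC))
E
```

```text
12.95 [0.59 0.   0.05] [-179.99    0.05 -158.43] tip rest mm [-9.    1.03] F,M [-0.38  0.15 -0.46 -0.01  0.12  0.03]
x,y,theta [-7.31  4.93 85.01] err 0.071 zc 41.1 far x -1.7618660116467704 near x -12.855038808633893
x,y,theta [-7.12  5.25 84.66] err 0.071 zc 41.0 far x -1.4607566493863846 near x -12.768739265110161
```

View pics/c5.png

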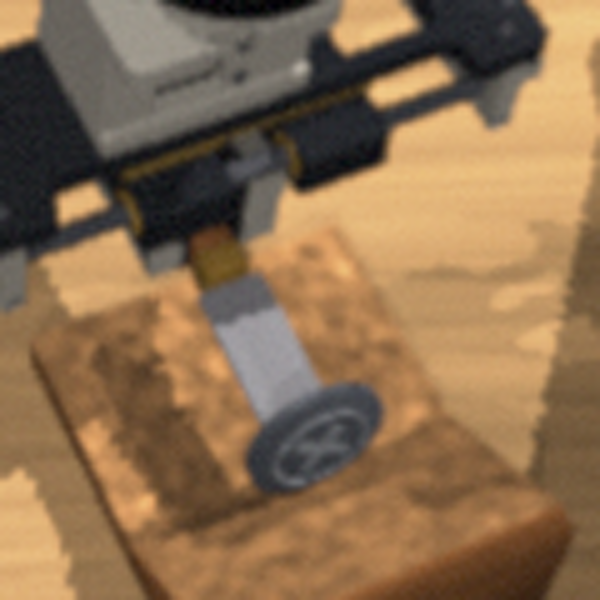

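The bulla stands nearly upright on its far edge at the crease, centred at crop (315,435), with the blade tip behind it. I'll push gently on over.

Call:
carry_out:
  deltas:
    - [[-0.01,0,-0.001,0,-1],[-0.02,0,-0.002,0,-1],[-0.03,0,-0.002,0,-1],[-0.04,0,-0.002,0,-1],[-0.05,0,-0.002,0,-1]]

```text
clock: 13.75
tool_pos: [0.602, 0.0045, 0.0476]
orientation: [-180.0, 0.0, -158.4]
force: [0.6, -0.1, -0.0]
opening: 0.0156
gripper_force: 30.0
```

```bash
python3 tilt.py 95 110 140
```

```text
13.8 [0.6  0.   0.05] [-179.99    0.01 -158.44] tip rest mm [0.62 1.05] F,M [-0.73  0.4  -0.38 -0.01  0.04  0.01]
x,y,theta [-24.   1.  95.] err 1.0 zc 41.1 far x -18.451504984100335 near x -29.553582161824835
x,y,theta [-24.   1. 110.] err 1.0 zc 40.1 far x -13.8797456099397 near x -34.147981038477766
x,y,theta [  8.11   4.74 146.01] err 0.05 zc 31.4 far x 29.726123650431063 near x -13.564199755556782
```

```bash
python3 - <<'E'
from h import *
S=snap('scene')
cv2.imwrite('pics/c6.png',cv2.resize(S['color'][240:360,310:430,::-1],None,fx=5,fy=5,interpolation=cv2.INTER_CUBIC))
E
```

```text
(no output)
```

View pics/c6.png

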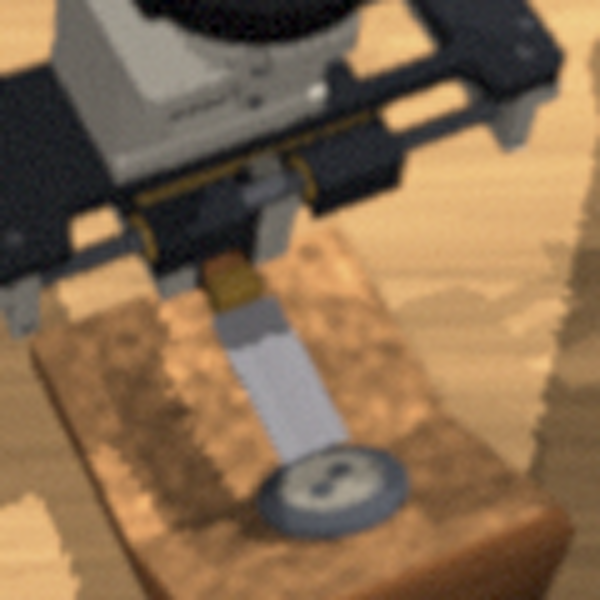

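The bulla has gone over. The pale reverse with its two dots faces outward at crop (330,490), leaning on the back. I'll withdraw the blade and lay the lifter back where it was.

Call:
carry_out:
  deltas:
    - [[0.05,0,-0.02,0,-1],[0.15,0,-0.06,0,-1],[0.25,0,-0.15,0,-1],[0.4,0,-0.25,0,-1],[0.45,0,-0.3,0,-1]]

```text
clock: 14.6
tool_pos: [0.5156, -0.0296, 0.1092]
orientation: [180.0, 0.0, -158.5]
force: [0.3, -0.2, -0.1]
opening: 0.0154
gripper_force: 30.0
```

```bash
python3 tilt.py 140; python3 go.py 0.498 -0.2338 0.06 162.7
```

```text
14.65 [ 0.52 -0.03  0.11] [-179.99    0.14 -158.48] tip rest mm [-92.22   0.79] F,M [ 0.49  0.11 -0.76  0.05 -0.04  0.01]
x,y,theta [  8.69   3.75 141.08] err 0.072 zc 33.0 far x 29.142992619253462 near x -11.833193723089332
scaled [ 0.472  -0.9174  0.2358] turn 0.1079 mm [  94.4 -183.5   47.2] deg 38.86
14.9 [ 0.5184 -0.0285  0.1072] [ 179.9968   -0.0216 -158.4431] j [ 18.5367  12.4764 -28.006   -0.0027 -49.5394 -86.978 ] F [-0.4592 -0.6062 -1.0881] 0.016003943747404666
```

Call:
carry_out:
  deltas:
    - [[0.47,-0.91,0,0.108,-1],[0.47,-0.91,0,0.108,-1],[0.47,-0.91,0,0.108,-1],[0.47,-0.91,0,0.108,-1],[0.47,-0.91,0,0.108,-1]]

```text
clock: 15.4
tool_pos: [0.4967, -0.2367, 0.1062]
orientation: [-179.9, -0.1, 162.1]
force: [-0.5, 0.2, -1.7]
opening: 0.0156
gripper_force: 30.0
```

```bash
python3 go.py 0.498 -0.2338 0.03 162.7; python3 - <<'E'
from h import *
np.set_printoptions(precision=2,suppress=True)
for _ in range(3):
    S=snap('scene');m=mask(S,'bulla',(370,330))
    if m is not None: break
for _ in range(3):
    T=snap('top');n=mask(T,'bulla',(285,180))
    if n is not None: break
print(m is not None,n is not None)
rr=[mask(S,'rest',(368,340)),mask(T,'rest',(287,183))]
B=BUL[0]-[0,0,.004]
def e(q,ss):
    t=np.radians(q[3]);c,s_=np.cos(t),np.sin(t)
    W=np.stack([c*B[:,0]+s_*B[:,2],B[:,1],-s_*B[:,0]+c*B[:,2]],1)+np.array(q[:3])/1e3
    E=0
    for s,k in ss:
        r=render(s,[W],[.677,.033,np.radians(21.5)],0);E+=1-np.minimum(r,k).sum()/np.maximum(r,k).sum()
    return E/len(ss)
ss=[(s,k) for s,k in((S,m),(T,n)) if k is not None]
x0=np.array([12,3,32,140.]);o=minimize(e,x0,(ss,),method='Nelder-Mead',options=dict(initial_simplex=np.vstack([x0]+[x0+d for d in np.diag([5,4,5,12])]),xatol=.05,fatol=1e-4,maxiter=300))
print(o.x,o.fun,'expected',e([15.5,o.x[1],31.7,145],ss))
for s,k in ss:
    c=np.argwhere(k).mean(0)[::-1];print('centre px',c,[1e3*np.linalg.inv([[.9304,-.3665],[.3665,.9304]])@(atz(s,c,z)[:2]-[.677,.033]) for z in(.03,.033)])
cv2.imwrite('pics/c7.png',np.hstack([cv2.resize(T['color'][130:240,235:335,::-1],None,fx=4,fy=4),cv2.resize(S['color'][270:380,310:410,::-1],None,fx=4,fy=4)]))
E
```

```text
scaled [-0.002   0.0157  0.3811] turn -0.0016 mm [-0.4  3.1 76.2] deg -0.59
15.4 [ 0.4967 -0.2367  0.1062] [-179.9448   -0.1247  162.1073] j [  -5.0567   15.2942  -24.2104    0.0338  -50.6292 -102.8574] F [-0.5092  0.2105 -1.7349] 0.015633235451049717
True False
[  9.59   2.43  35.55 144.89] 0.07766735553741455 expected 0.44456255
centre px [375.9  338.28] [array([7.94, 3.73]), array([9.11, 2.73])]
```

View pics/c7.png

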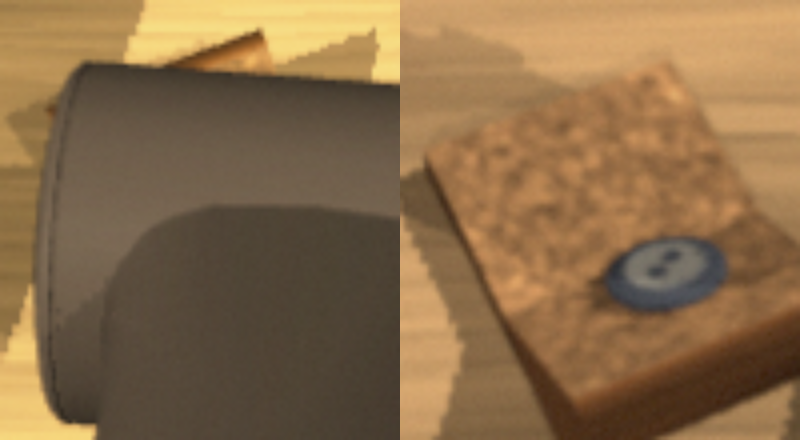

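```bash
python3 - <<'E'
from h import *
np.set_printoptions(precision=1,suppress=True)
S=snap('scene');c,s=.9304,.3665
P=lambda x,y,z:proj(S,[.677+(c*x-s*y)/1e3,.033+(s*x+c*y)/1e3,z/1e3])
f=lambda u:np.array([(u[0]-310+.5)*4-.5+400,(u[1]-270+.5)*4-.5])
for n,X in dict(creaseR=(0,60,16),creaseL=(0,-60,16),nearR=(-85,60,16),nearL=(-85,-60,16),topR=(57.3,60,56),topL=(57.3,-60,56),bul=(15.5,2.4,31.7)).items(): print(n,f(P(*X)))
E
```

```text
creaseR [769.6 225.1]
creaseL [513.6 330.8]
nearR [675.3  69.9]
nearL [430.2 163. ]
topR [858.6 296.9]
topL [583.6 416.1]
bul [671.4 289.5]
```

Shifting the rest model to the visible edges puts the bulla within about 1 px of lying flush in the crease, reverse outward. Now I'll lower the lifter.

Call:
carry_out:
  deltas:
    - [[0,0,0.15,0,-1],[0,0,0.3,0,-1],[0,0,0.4,0,-1],[0,0,0.45,0,-1],[0,0,0.46,0,-1]]

```text
clock: 16.45
tool_pos: [0.497, -0.2322, 0.0148]
orientation: [-180.0, -0.1, 162.7]
force: [0.9, 1.0, -1.1]
opening: 0.0158
gripper_force: 30.0
```

```bash
python3 st.py;python3 go.py 0.498 -0.2338 0.0045 162.7
```

```text
16.5 [ 0.4975 -0.2323  0.0154] [-179.9848   -0.0421  162.7066] tip rest mm [-201.4685 -231.4784] F,M [ 0.0155  0.0064 -0.139  -0.0349 -0.0247 -0.0282]
scaled [-0.0002 -0.0066  0.0613] turn -0.0 mm [-0.  -1.3 12.3] deg -0.01
16.65 [ 0.4984 -0.2325  0.0168] [179.9881   0.102  162.6935] j [  -4.5925   21.9642  -29.3699    0.0174  -38.5637 -102.7276] F [-0.0438  0.7754  0.461 ] 0.015543245513847115
```

Call:
carry_out:
  deltas:
    - [[0,0,0.015,0,-1],[0,0,0.03,0,-1],[0,0,0.045,0,-1],[0,0,0.05,0,-1],[0,0,0.05,0,-1]]

```text
clock: 17.15
tool_pos: [0.4973, -0.2324, 0.0054]
orientation: [-180.0, -0.0, 162.7]
force: [0.8, 1.0, 0.3]
opening: 0.0156
gripper_force: 30.0
```

Call:
carry_out:
  deltas:
    - [[0,0,0.002,0,-1],[0,0,0.004,0,-1],[0,0,0.006,0,-1],[0,0,0.006,0,-1],[0,0,0.006,0,-1]]

```text
clock: 17.65
tool_pos: [0.4975, -0.2324, 0.0045]
orientation: [-180.0, 0.0, 162.7]
force: [0.1, 0.2, 0.3]
opening: 0.0156
gripper_force: 30.0
```

```bash
python3 st.py
```

```text
17.7 [ 0.4976 -0.2325  0.0045] [179.9995   0.008  162.6695] tip rest mm [-201.5338 -231.6993] F,M [ 0.2494 -0.3536  0.1057 -0.0311 -0.042  -0.0257]
```

Call:
carry_out:
  deltas:
    - [[0,0,0.002,0,-1],[0,0,0.003,0,-1],[0,0,0.003,0,-1]]

```text
clock: 18.15
tool_pos: [0.4976, -0.2324, 0.0045]
orientation: [-180.0, 0.0, 162.7]
force: [-2.5, 1.7, 7.3]
opening: 0.0157
gripper_force: 30.0
```

```bash
python3 st.py
```

```text
18.2 [ 0.4976 -0.2324  0.0045] [-179.9956    0.0171  162.6869] tip rest mm [-201.5117 -231.6704] F,M [-2.0119  1.1564  6.683   0.528   0.7138 -0.0036]
```

Call:
carry_out:
  deltas:
    - [[0,0,-0.0025,0,-1],[0,0,-0.0025,0,-0.5],[0,0,-0.0025,0,-0.3],[0,0,-0.0025,0,0],[0,0,-0.0025,0,0]]

```text
clock: 18.85
tool_pos: [0.4975, -0.2324, 0.0042]
orientation: [-180.0, -0.0, 162.7]
force: [-0.1, 0.5, -0.5]
opening: 0.04
gripper_force: 0.0
```

Call:
carry_out:
  deltas:
    - [[0,0,-0.02,0,0],[0,0,-0.15,0,0],[0,0,-0.4,0,0],[0,0,-0.6,0,0],[0,0,-0.75,0,0]]

```text
clock: 19.35
tool_pos: [0.4982, -0.2326, 0.1577]
orientation: [180.0, 0.2, 162.7]
force: [0.7, 0.1, -0.2]
opening: 0.0434
gripper_force: 0.0
```

Call:
carry_out:
  deltas:
    - [[0.1,-0.95,-0.1,0,0],[0.1,-0.95,-0.1,0,0],[0.1,-0.95,-0.1,0,0],[0.1,-0.95,-0.1,0,0],[0.1,-0.95,-0.1,0,0]]

```text
clock: 19.85
tool_pos: [0.4199, -0.4116, 0.1751]
orientation: [-180.0, 0.0, 162.4]
force: [0.0, 0.1, -0.2]
opening: 0.0436
gripper_force: 0.0
```

```bash
python3 st.py; python3 - <<'E'
from h import *
S=snap('scene','end')
for k in('dish','weight','tamp','bulla_center'): print(k,[(np.round(d['centre'],1).tolist(),round(d['p'],2)) for d in ctrl.spot_point(S,k)][:2])
E
```

```text
19.9 [ 0.4205 -0.4099  0.1746] [-179.9909    0.0118  162.4443] tip rest mm [-338.5188 -368.8022] F,M [-0.3023  0.3223 -0.1204  0.0026 -0.0157  0.014 ]
dish [([466.1, 251.3], 0.85)]
weight [([488.2, 353.7], 0.8)]
tamp [([212.8, 376.2], 0.83)]
bulla_center [([375.7, 340.0], 0.96), ([462.0, 255.4], 0.67)]
```

View pics/end.png

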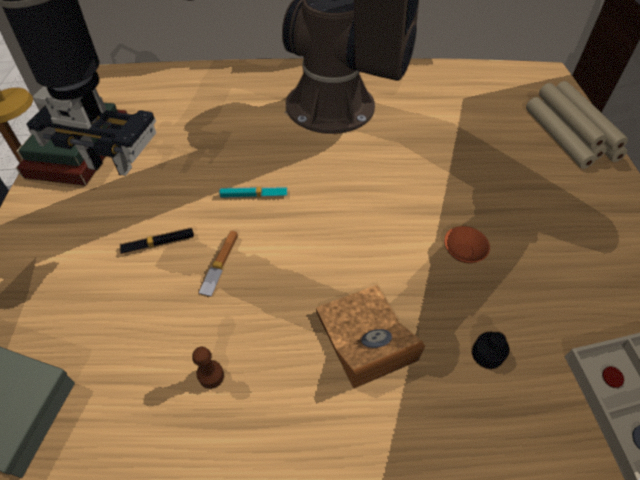

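The final picture shows the bulla reverse-out on the back at (376,339), the lifter flat on the shelf at (218,264), and the dish, weight and tamp not moved.

```bash
python3 -c "
from plant import ctrl
print(ctrl.close_job())"
```

```text
the job is handed in; nothing more can be done
None
```

The job is handed in at about 20 s of the 69 s allowed: the bulla leans on the back with its reverse outward, the lifter lies flat on the shelf where it was, and the dish, weight and tamp show unmoved in the last picture.

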